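# Set the rinsed plankton sieves in their drip dishes

## Robot

A 7-joint arm with a two-finger parallel gripper is mounted at the origin on the work surface. World frame = base frame: x ahead of the robot, y to its left, z up, the work surface at z = 0. Lengths are in mm, angles in degrees, forces in N, time in s.
With the tool pointing down it reaches from about 425 to 925 mm from the base axis. Payload 6.8 kg.
Tool frame: the origin (TCP) lies midway between the tips of the shut fingers; the grasp point (between the pads) lies 19 mm behind it; z points along the fingers, y is the line along which they close (so a half turn about z gives the same grasp; the last joint's range is limited). The gripper opens to 88 mm and grips with 3 to 60 N. Pads are 20 mm wide; open, the fingers measure 115 mm over their backs; the gripper's body (75 mm by 178 mm) begins 61 mm behind the grasp point.
Start: joints at [-70.308, 27.33, 1.283, 89.118, -0.659, 63.558, -4.761], TCP at [294.694, 607.291, 222.664] pointing down, gripper open.
Joint ranges: [-169.35, 169.35], [-19.33, 120.38], [-80.79, 83.38], [13.8, 139.57], [-78.32, 258.32], [9.67, 109.79], [-169.56, 169.56]. Speed limits (degrees/s): [136.94, 136.94, 180, 180, 180, 180, 180].

## Interface

Orientations are given as a 3x3 rotation matrix whose columns are the frame's x, y, z axes.
In Python, from workcell import env gives the robot as it stands.
- The arm moves only by the tool apply_moves, never from a script. Its argument "increments" is a list of rows, each a list of 3 entries, a list of its own where there are three numbers: the turn, a rotation vector about the tool's x, y, z in degrees, then the shift along the tool's x, y, z in mm, then the finger opening in mm, from 0 to 87.8. A call has 1 to 12 rows; each row shifts and turns the commanded pose from where the row before left it, along the tool's axes as they then stand; what a row does not reach is not made up. A row lasts 1/8 s, in which the tool goes at most 62.5 mm and 10.7 degrees, less where a joint would pass 70% of its speed; a pose out of reach is approached as far as the arm can. A call with a gripper value outside its range is refused whole. The fingers move at their own pace and stop on an object; "squeeze" is the grip in N (left out, the last holds). Time passes only in rows, so rows that do not move let the fingers close. It gives the time, the measured TCP pose, the force, the opening and the grip force at its end, in the units of the state.
- env.sense(): the state, without advancing time (a new reading comes with each control period).
- env.grab_frame(name): name is "side" or "top" or "wrist"; returns a dict with "color" (420x560x3 uint8, red, green, blue), "range_z" (420x560 float32, mm along the optical axis (not along the pixel's ray), 0 where there is no reading), "fx", "fy", "cx", "cy" (pixels), "rvec" (rotation vector, rad) and "tvec" (3), from world to camera coordinates, as OpenCV has them; the wrist camera has in their place "mount" (4x4, takes a point from camera to tool coordinates, whose origin is the TCP and whose axes are the flange's). Camera axes: x right, y down, z forward; pixel columns grow to the right and rows downward; lengths in mm; the calibration is good to about 2 mm. A picture is of the moment at which its call begins: read the wrist's pose just before it.
- env.hand_in(): hands the job in; it is judged then, once.
Trained networks look in a picture, given as the dict that the camera call returned (one of the last four; its "shot" number tells which), for a name from the list of things; names that differ only in an ending like _2 or _b are one class to them, and where a whole thing is asked for, a point or a joint stands for the part that bears it (a point fixed in the world has none). Each returns a list of dicts, best first, with "score" (0 to 1); they miss things now and then, are a little off and sometimes report something else, mostly with a low value. They report only what shows in the picture. A call takes as long as a camera call. They do not tell look-alikes from the thing itself.
- env.masks_of(picture, thing): "mask" (420x560 bool, what is visible of it) and "uv" ([column, row] in pixels, amid what is visible of it).
- env.pinpoint(picture, thing): "uv" ([column, row] in pixels: a listed point, or the origin of a listed thing).
The state is a dict: "time_s": time; "q": joint angles; "dq": joint speeds; "tau": joint torques, N m; "ee_pos": TCP position; "tcp_rot": TCP orientation; "ft_force": force on the tool from outside, world axes, zero at the start; "wrist_torque": the same for the moment, N m; "opening": opening from 0.0 (shut) to 1.0 (fully open); "finger_force": force on a finger pad.
Only numpy, scipy, OpenCV 4.12 (cv2) and the standard library are available. Lean on these libraries where they do the work, as an engineer would, in place of code of your own. Each camera call takes 0.05 s, during which the arm holds its last target. There are 200 camera calls.

## Task

Put the four rinsed plankton sieves (the grey pipe pieces with a mesh floor) away to drain: stand each one upright in the drip dish of its own size, the smallest in the smallest dish, the next in the next, up to the largest in the largest, flat on the dish floor inside the rim. Leave the two open pipe couplings, which have no mesh, where they are.

Things in the scene. Friction and masses are not known exactly. Their poses are not given: they have to be found in the camera images.
- sieve_tiny: The smallest of four loose plankton sieves: an upright piece of light grey plastic pipe, 34 mm outside diameter, 45 mm tall, wall 3 mm, open at the top, with a pale mesh floor across its inside (mesh top 31 mm above the lower edge). Origin: centre of its lower end; z up along the pipe. Under 0.1 kg. Starts standing on the bench.
- sieve_small: The second smallest of four loose plankton sieves: an upright piece of light grey plastic pipe, 46 mm outside diameter, 45 mm tall, wall 3 mm, open at the top, with a pale mesh floor across its inside (mesh top 31 mm above the lower edge). Origin: centre of its lower end; z up along the pipe. Under 0.1 kg. Starts standing on the bench.
- sieve_medium: The second largest of four loose plankton sieves: an upright piece of light grey plastic pipe, 58 mm outside diameter, 45 mm tall, wall 3 mm, open at the top, with a pale mesh floor across its inside (mesh top 31 mm above the lower edge). Origin: centre of its lower end; z up along the pipe. Under 0.1 kg. Starts standing on the bench.
- sieve_large: The largest of four loose plankton sieves: an upright piece of light grey plastic pipe, 70 mm outside diameter, 45 mm tall, wall 3 mm, open at the top, with a pale mesh floor across its inside (mesh top 31 mm above the lower edge). Origin: centre of its lower end; z up along the pipe. Under 0.1 kg. Starts standing on the bench.
- dish_tiny: The smallest of four round white drip dishes, fixed to the bench: 64 mm outside diameter, 58 mm inside, rim 10 mm high and 3 mm thick, flat inner floor 4 mm above the bench. Belongs to the smallest sieve (34 mm). Origin: centre of its underside, on the bench; z up.
- dish_small: The second smallest of four round white drip dishes, fixed to the bench: 76 mm outside diameter, 70 mm inside, rim 10 mm high and 3 mm thick, flat inner floor 4 mm above the bench. Belongs to the second smallest sieve (46 mm). Origin: centre of its underside, on the bench; z up.
- dish_medium: The second largest of four round white drip dishes, fixed to the bench: 88 mm outside diameter, 82 mm inside, rim 10 mm high and 3 mm thick, flat inner floor 4 mm above the bench. Belongs to the second largest sieve (58 mm). Origin: centre of its underside, on the bench; z up.
- dish_large: The largest of four round white drip dishes, fixed to the bench: 100 mm outside diameter, 94 mm inside, rim 10 mm high and 3 mm thick, flat inner floor 4 mm above the bench. Belongs to the largest sieve (70 mm). Origin: centre of its underside, on the bench; z up.
- coupling_a: A loose pipe coupling, not a sieve: upright light grey plastic tube, 52 mm outside diameter, 40 mm tall, wall 6 mm, open right through, without a mesh, so the dark bench shows inside. Origin: centre of its lower end; z up. To be left alone. Other small clutter up to 50 mm tall (a tap, a pipe elbow, two little jars) also stands on the bench, at least 20 mm clear of every listed thing.
- coupling_b: A loose pipe coupling, not a sieve: upright light grey plastic tube, 64 mm outside diameter, 40 mm tall, wall 6 mm, open right through, without a mesh, so the dark bench shows inside. Origin: centre of its lower end; z up. To be left alone. Other small clutter up to 50 mm tall (a tap, a pipe elbow, two little jars) also stands on the bench, at least 20 mm clear of every listed thing.
Mind the look-alikes: they are no part of the job. What is shaped like the sieve_medium but yellow is not meant. What is shaped like the dish_small but brown is not meant.

How it is judged (in metres and radians):
At the end, for the whole second after the job is handed in: Each sieve is released, at rest and upright (within 0.1 rad) on the floor of the dish of its own size rank: lower end 1 to 8 mm above the bench, axis within 14 mm of the dish centre (anywhere flat inside the rim). Both couplings are within 30 mm of where they began (horizontal distance between sieve_tiny and dish_tiny below 0.014 m and z of sieve_tiny in the frame of dish_tiny between 0.001 and 0.008 m and angle between each of sieve_tiny, sieve_small, sieve_medium, sieve_large's own z axis and vertical below 0.1 rad and linear speed of each of sieve_tiny, sieve_small, sieve_medium, sieve_large below 0.02 m/s and horizontal distance between sieve_small and dish_small below 0.014 m and z of sieve_small in the frame of dish_small between 0.001 and 0.008 m and horizontal distance between sieve_medium and dish_medium below 0.014 m and z of sieve_medium in the frame of dish_medium between 0.001 and 0.008 m and horizontal distance between sieve_large and dish_large below 0.014 m and z of sieve_large in the frame of dish_large between 0.001 and 0.008 m and distance of each of coupling_a, coupling_b from where it was at the start of the episode below 0.03 m); the robot touches nothing.
It fails at once if coupling a is shifted by more than 30 mm (distance of coupling_a from where it was at the start of the episode above 0.03 m).
It fails at once if coupling b is shifted by more than 30 mm (distance of coupling_b from where it was at the start of the episode above 0.03 m).
It also fails if it takes over 96 s, if anything falls off the work surface, if the arm or the gripper's body presses on something with over 40 N, if the wrist force passes 120 N, or if a joint passes its speed limit or range.

## Working session

There is one attempt and no reset: what is moved stays moved. The work goes in short steps, Python scripts to look and compute and a tool call to move; the robot and the scene stay as the last step left them, time stands still between calls to the robot, and variables do not carry over. Pictures are saved under pics/ and viewed, at most 14 in all, crops included, and the job is handed in when it is done.

Besides the shell and the picture viewer there is one more tool, called after "Call:" as name(argument=value, ...), one argument or row to a line, values as JSON. apply_moves: Moves the arm, as the interface text tells. Its arguments: {"type":"object","properties":{"increments":{"type":"array"},"squeeze":{"type":"number"}},"required":["increments"]}

```bash
mkdir -p pics; cat > h.py <<'E'
import numpy as np,cv2
from workcell import env
N=['sieve_tiny','sieve_small','sieve_medium','sieve_large','dish_tiny','dish_small','dish_medium','dish_large','coupling_a','coupling_b']
def cloud(f):
    z=f['range_z'].astype(float);h,w=z.shape
    u,v=np.meshgrid(np.arange(w),np.arange(h))
    P=np.stack([(u-f['cx'])/f['fx']*z,(v-f['cy'])/f['fy']*z,z],-1)
    R,_=cv2.Rodrigues(np.array(f['rvec'],float))
    W=(P-np.array(f['tvec'],float))@R
    W[z<=0]=np.nan
    return W
def save(f,n): cv2.imwrite('pics/'+n+'.png',f['color'][:,:,::-1])
E
python3 - <<'E'
from h import *
s=env.sense();print(s['ee_pos'],s['tcp_rot'],s['opening'],s['time_s'])
for c in ('top','side'):
    f=env.grab_frame(c);save(f,c);W=cloud(f)
    np.savez(c,W=W,c=f['color'])
    for n in N:
        for d in env.masks_of(f,n)[:3]:
            p=W[d['mask']];print(c,n,round(d['score'],2),np.round(d['uv']),np.round(np.nanmedian(p,0)),'z95',np.round(np.nanpercentile(p[:,2],95),1),'ext',np.round(np.nanpercentile(p,98,axis=0)-np.nanpercentile(p,2,axis=0)), np.round(f['color'][d['mask']].mean(0)))
E
```

```text
[294.43395424 606.74458597 221.72101308] [[-8.99687919e-01  4.36533205e-01 -6.39958686e-04]
 [ 4.36533651e-01  8.99686420e-01 -1.64825544e-03]
 [-1.43756090e-04 -1.76227901e-03 -9.99998437e-01]] 1.0007386042718016 0.0
top sieve_small 0.71 [404. 202.] [ 551. -396.    4.] z95 11.1 ext [83. 84. 15.] [244. 243. 238.]
top sieve_small 0.57 [273. 158.] [665.  10.  31.] z95 46.6 ext [45. 42. 49.] [217. 211. 203.]
top sieve_medium 0.69 [317. 173.] [ 627. -123.   31.] z95 45.8 ext [55. 53. 48.] [238. 227.  82.]
top sieve_medium 0.62 [349. 134.] [ 744. -218.   31.] z95 45.1 ext [54. 53. 42.] [231. 214.  65.]
top sieve_medium 0.56 [351. 169.] [ 642. -220.   31.] z95 46.3 ext [55. 52. 45.] [224. 220. 212.]
top sieve_large 0.58 [214. 224.] [463. 171.  31.] z95 45.3 ext [65. 70. 48.] [233. 230. 224.]
top sieve_large 0.31 [328. 234.] [ 450. -159.    4.] z95 10.3 ext [92. 92. 14.] [250. 249. 248.]
top dish_tiny 0.7 [271. 225.] [469.   4.   5.] z95 11.7 ext [59. 57. 15.] [251. 250. 248.]
top dish_tiny 0.69 [170. 259.] [370. 290.  34.] z95 43.1 ext [56. 62. 46.] [195. 189. 180.]
top dish_small 0.59 [37
[... 1762 characters left out ...]
11.3 ext [78. 81. 11.] [251. 250. 246.]
side dish_large 0.74 [305. 176.] [ 451. -158.    5.] z95 11.3 ext [90. 95. 11.] [250. 249. 246.]
side dish_large 0.61 [292. 280.] [464. 177.  31.] z95 45.8 ext [64. 66. 44.] [225. 222. 218.]
side dish_large 0.59 [330. 323.] [379. 287.  32.] z95 42.2 ext [58. 59. 39.] [201. 197. 192.]
side coupling_a 0.64 [249. 367.] [537. 388.  34.] z95 42.2 ext [47. 48. 39.] [208. 204. 200.]
side coupling_a 0.61 [324. 336.] [381. 292.  31.] z95 42.2 ext [57. 58. 38.] [200. 196. 191.]
side coupling_b 0.64 [249. 367.] [537. 388.  34.] z95 42.2 ext [47. 48. 39.] [208. 204. 200.]
side coupling_b 0.61 [324. 336.] [381. 292.  31.] z95 42.2 ext [57. 58. 38.] [200. 196. 191.]
```

View pics/top.png

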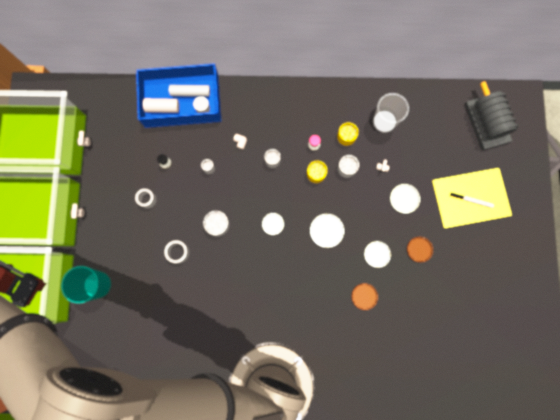

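View pics/side.png

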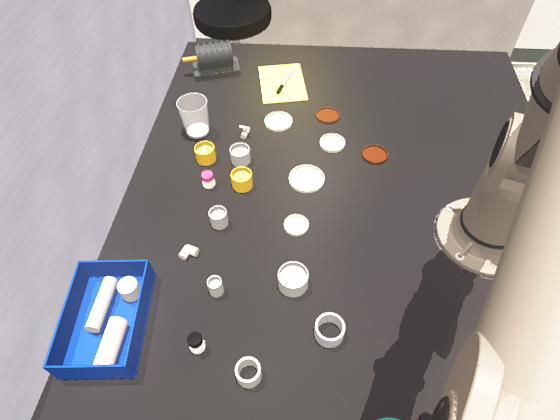

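Candidates (top-view pixels):
- **Grey rings:**
  - (207,166): sieve_tiny, 34 mm.
  - (273,158): sieve_small, 46 mm.
  - (349,165): sieve_medium, grey.
  - (215,223): sieve_large.
  - (145,198) and (176,251): couplings, dark inside, to be left alone.
- **Yellow look-alikes:** (317,171) and (348,133), not meant.
- **White dishes:**
  - (273,223): tiny.
  - (377,254): small.
  - (405,198): medium.
  - (327,231): large.
- **Brown look-alikes:** (420,249) and (365,296), not meant.

Next I fit circles in both views and check a close crop.

```bash
python3 - <<'E'
from h import *
from scipy.optimize import least_squares
A={'s_tiny':(637,209,17),'s_small':(665,12,23),'s_med':(642,-218,29),'s_large':(463,173,35),'d_tiny':(469,5,32),'d_small':(382,-309,38),'d_med':(552,-396,44),'d_large':(450,-159,50),'cA':(537,388,26),'cB':(377,290,32)}
for c in('top','side'):
    D=np.load(c+'.npz');W=D['W'].reshape(-1,3);C=D['c'].reshape(-1,3)
    for n,(x,y,r) in A.items():
        d=np.hypot(W[:,0]-x,W[:,1]-y)<r+15
        z=W[:,2]
        lo,hi=(38,50) if n[0]=='s' else (7,13) if n[0]=='d' else (36,46)
        m=d&(z>lo)&(z<hi);P=W[m]
        s=least_squares(lambda p:np.hypot(P[:,0]-p[0],P[:,1]-p[1])-p[2],[x,y,r],loss='soft_l1').x
        inn=np.hypot(W[:,0]-s[0],W[:,1]-s[1])<r*.6
        print(c,n,m.sum(),'fit',np.round(s,1),'topz',np.round(np.median(P[:,2]),1),'floorz',np.round(np.nanmedian(z[inn]),1),'col',np.round(C[inn].mean(0)))
im=cv2.imread('pics/top.png')[125:275,135:435]
cv2.imwrite('pics/crop.png',cv2.resize(im,(800,400),interpolation=cv2.INTER_CUBIC))
E
```

```text
top s_tiny 38 fit [637.2 203.7  15.2] topz 44.0 floorz 30.1 col [252. 249. 243.]
top s_small 55 fit [665.7   9.1  21. ] topz 44.6 floorz 31.1 col [253. 251. 246.]
top s_med 74 fit [ 644.6 -220.5   27.2] topz 44.5 floorz 30.7 col [253. 252. 248.]
top s_large 86 fit [463.5 171.2  33.2] topz 44.1 floorz 30.5 col [254. 253. 249.]
top d_tiny 97 fit [468.3   2.9  27.3] topz 8.7 floorz 4.0 col [255. 255. 255.]
top d_small 113 fit [ 381.  -308.    34.5] topz 9.0 floorz 3.5 col [255. 255. 255.]
top d_med 164 fit [ 549.9 -395.    38.6] topz 8.6 floorz 4.1 col [255. 255. 254.]
top d_large 187 fit [ 451.8 -155.4   43.8] topz 8.5 floorz 4.1 col [255. 255. 255.]
top cA 105 fit [536.7 386.1  23. ] topz 39.5 floorz 0.4 col [136. 128. 121.]
top cB 125 fit [377.8 284.6  29. ] topz 39.8 floorz -0.0 col [110. 103.  99.]
side s_tiny 99 fit [638.3 205.6  15.4] topz 43.4 floorz 31.3 col [255. 254. 253.]
side s_small 105 fit [667.1  11.2  21.2] topz 44.0 floorz 31.0 col [254. 252. 250.]
side s_med 114 fit [ 646.1 -218.6   27.2] topz 43.6 floorz 31.1 col [253. 251. 249.]
side s_large 207 fit [464.6 173.5  33.2] topz 44.1 floorz 30.9 col [255. 254. 253.]
side d_tiny 114 fit [469.1   5.7  29.7] topz 9.5 floorz 4.7 col [255. 255. 255.]
side d_small 110 fit [ 382.3 -306.5   35.5] topz 8.6 floorz 4.9 col [255. 255. 255.]
side d_med 145 fit [ 553.  -392.9   40.7] topz 8.9 floorz 4.5 col [255. 255. 255.]
side d_large 179 fit [ 451.9 -156.4   47.3] topz 9.2 floorz 4.8 col [255. 255. 255.]
side cA 238 fit [537.5 388.5  22.8] topz 40.0 floorz 0.7 col [121. 117. 113.]
side cB 258 fit [378.8 286.9  28.9] topz 40.1 floorz 0.4 col [123. 115. 113.]
```

View pics/crop.png

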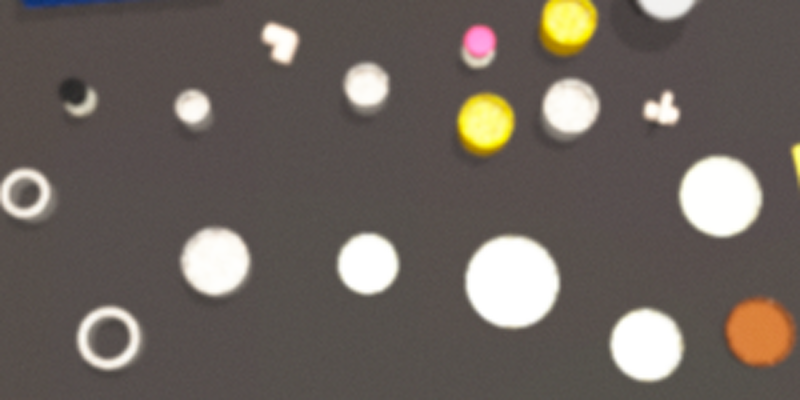

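The crop shows the four mesh-floored grey sieves at crop pixels (192,107), (367,85), (570,106) and (216,262). Both couplings are dark inside, and the yellow and brown look-alikes are easy to tell apart. I start with the large sieve and keep the tool yaw fixed throughout.

Call:
apply_moves(
  increments=[
    [[0,0,0],[-38,-35.2,0],87.8],
    [[0,0,0],[-38,-35.2,0],87.8],
    [[0,0,0],[-38,-35.2,0],87.8],
    [[0,0,0],[-38,-35.2,0],87.8],
    [[0,0,0],[-38,-35.2,0],87.8],
    [[0,0,0],[-38,-35.2,0],87.8],
    [[0,0,0],[-38,-35.2,0],87.8],
    [[0,0,0],[-38,-35.2,10],87.8],
    [[0,0,0],[-38.2,-35.2,30],87.8],
    [[0,0,0],[0,0,40],87.8],
    [[0,0,0],[0,0,0],87.8],
    [[0,0,0],[0,0,0],87.8],
  ],
)

```text
time_s: 2.6
ee_pos: [464.7, 173.9, 143.8]
tcp_rot: [[-0.9, 0.436, 0.001], [0.436, 0.9, 0.001], [-0.001, 0.001, -1.0]]
ft_force: [-0.6, 0.3, 1.2]
opening: 1.001
finger_force: 0.0
```

```bash
cat >> h.py <<'E'
T={'s_tiny':(637.8,204.6),'s_small':(666.4,10.1),'s_med':(645.3,-219.5),'s_large':(464,172.3),'d_tiny':(469,4.8),'d_small':(382,-307),'d_med':(551.5,-394.5),'d_large':(452,-157)}
def go(n,off=(0,0)):
    s=env.sense();p=np.array(s['ee_pos']);R=np.array(s['tcp_rot'])
    d=np.array([*(np.array(T[n])+off),p[2]])-p
    t=R.T@d;k=int(np.ceil(np.hypot(t[0],t[1])/50));print(n,'pos',p.round(1),'tool',t.round(1),'rows',k,(t/k).round(1))
def wristcirc(n,r,z0):
    s=env.sense();p=np.array(s['ee_pos']);R=np.array(s['tcp_rot']);f=env.grab_frame('wrist')
    z=f['range_z'].astype(float);v,u=np.mgrid[:420,:560]
    P=np.stack([(u-f['cx'])/f['fx']*z,(v-f['cy'])/f['fy']*z,z],-1);M=np.array(f['mount'])
    W=(P@M[:3,:3].T+M[:3,3])@R.T+p;W[z<=0]=np.nan
    x,y=T[n];m=(np.hypot(W[...,0]-x,W[...,1]-y)<r+15)&(abs(W[...,2]-z0)<3)
    Q=W[m];print(len(Q),'bbox mid',(np.percentile(Q,1,axis=0)/2+np.percentile(Q,99,axis=0)/2).round(1),'ext',np.ptp(Q,axis=0).round(1))
    return f
E
python3 - <<'E'
from h import *
f=wristcirc('s_large',35,44);save(f,'w1');go('s_large')
s=env.sense();print(s['time_s'],s['q'])
E
```

```text
1289 bbox mid [464.8 172.   43.9] ext [69.3 69.3  6. ]
s_large pos [465.  174.1 144.1] tool [ 0.1 -2.1 -0. ] rows 1 [ 0.1 -2.1 -0. ]
2.65 [-37.26345495  16.24866912  11.26836831 118.2881286   -4.41080055
  45.71377117  40.83543979]
```

View pics/w1.png

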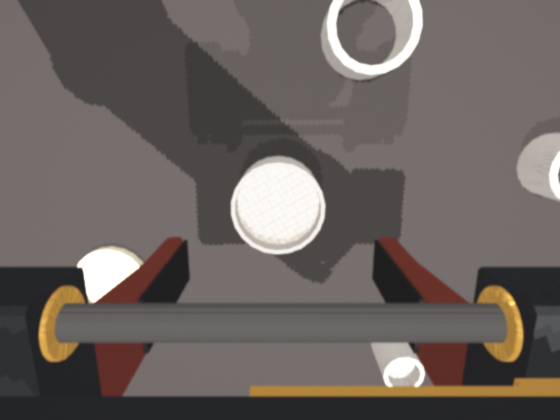

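The wrist view shows the mesh-floored large sieve at (278,205), centred between the fingers, which agrees with the fit. I descend and grip.

Call:
apply_moves(
  increments=[
    [[0,0,0],[0,-2,35],87.8],
    [[0,0,0],[0,0,40],87.8],
    [[0,0,0],[0,0,35],87.8],
    [[0,0,0],[0,0,15],87.8],
    [[0,0,0],[0,0,0],87.8],
    [[0,0,0],[0,0,0],60],
    [[0,0,0],[0,0,0],60],
    [[0,0,0],[0,0,0],60],
    [[0,0,0],[0,0,0],60],
    [[0,0,0],[0,0,0],60],
  ],
  squeeze=12,
)

```text
time_s: 3.9
ee_pos: [464.2, 171.5, 18.7]
tcp_rot: [[-0.9, 0.437, 0.002], [0.437, 0.9, 0.001], [-0.001, 0.002, -1.0]]
ft_force: [-0.2, -1.0, 7.7]
opening: 0.784
finger_force: 12.0
```

Call:
apply_moves(
  increments=[
    [[0,0,0],[0,0,-20],60],
    [[0,0,0],[0,0,-35],60],
    [[0,0,0],[0,0,-35],60],
    [[0,0,0],[0,0,-10],60],
    [[0,0,0],[0,0,0],60],
  ],
)

```text
time_s: 4.53
ee_pos: [463.4, 171.2, 117.8]
tcp_rot: [[-0.9, 0.436, 0.001], [0.436, 0.9, 0.001], [-0.0, 0.001, -1.0]]
ft_force: [0.3, 0.1, -1.1]
opening: 0.786
finger_force: 12.0
```

```bash
python3 -c "
from h import *
go('d_large')"
```

```text
d_large pos [463.4 171.2 117.8] tool [-1.330e+02 -3.003e+02 -2.000e-01] rows 7 [-19.  -42.9  -0. ]
```

Call:
apply_moves(
  increments=[
    [[0,0,0],[-19,-42.9,0],60],
    [[0,0,0],[-19,-42.9,0],60],
    [[0,0,0],[-19,-42.9,0],60],
    [[0,0,0],[-19,-42.9,0],60],
    [[0,0,0],[-19,-42.9,0],60],
    [[0,0,0],[-19,-42.9,0],60],
    [[0,0,0],[-19,-42.9,0],60],
    [[0,0,0],[0,0,0],60],
    [[0,0,0],[0,0,0],60],
  ],
)

```text
time_s: 5.65
ee_pos: [451.1, -156.4, 116.5]
tcp_rot: [[-0.9, 0.437, -0.002], [0.437, 0.9, 0.001], [0.002, -0.0, -1.0]]
ft_force: [-0.1, 0.3, -2.1]
opening: 0.785
finger_force: 12.0
```

Call:
apply_moves(
  increments=[
    [[0,0,0],[0,0,30],60],
    [[0,0,0],[0,0,35],60],
    [[0,0,0],[0,0,17],60],
    [[0,0,0],[0,0,8],60],
    [[0,0,0],[0,0,4],60],
    [[0,0,0],[0,0,0],60],
    [[0,0,0],[0,0,0],60],
  ],
)

```text
time_s: 6.52
ee_pos: [452.4, -157.2, 24.2]
tcp_rot: [[-0.9, 0.437, 0.001], [0.437, 0.9, -0.0], [-0.001, 0.0, -1.0]]
ft_force: [-0.1, -0.7, -0.3]
opening: 0.78
finger_force: 12.0
```

Call:
apply_moves(
  increments=[
    [[0,0,0],[0,0,1],60],
    [[0,0,0],[0,0,0],60],
    [[0,0,0],[0,0,0],87.8],
    [[0,0,0],[0,0,0],87.8],
    [[0,0,0],[0,0,0],87.8],
    [[0,0,0],[0,0,0],87.8],
    [[0,0,0],[0,0,-20],87.8],
    [[0,0,0],[0,0,-40],87.8],
    [[0,0,0],[0,0,-40],87.8],
    [[0,0,0],[0,0,-15],87.8],
    [[0,0,0],[0,0,0],87.8],
    [[0,0,0],[0,0,0],87.8],
  ],
)

```text
time_s: 8.02
ee_pos: [451.0, -156.8, 136.4]
tcp_rot: [[-0.9, 0.436, -0.002], [0.436, 0.9, 0.0], [0.002, -0.001, -1.0]]
ft_force: [0.4, -0.4, 0.1]
opening: 1.0
finger_force: 0.0
```

```bash
python3 -c "
from h import *
f=wristcirc('d_large',35,48.5);wristcirc('d_large',50,9.5);save(f,'w2')
go('s_med')"
```

```text
1378 bbox mid [ 452.4 -157.    48.2] ext [69.4 69.6  5.6]
1233 bbox mid [ 450.3 -158.     9.3] ext [98.7 99.1  5.9]
s_med pos [ 451.  -157.   136.3] tool [-202.1   28.6   -0.5] rows 5 [-40.4   5.7  -0.1]
```

View pics/w2.png

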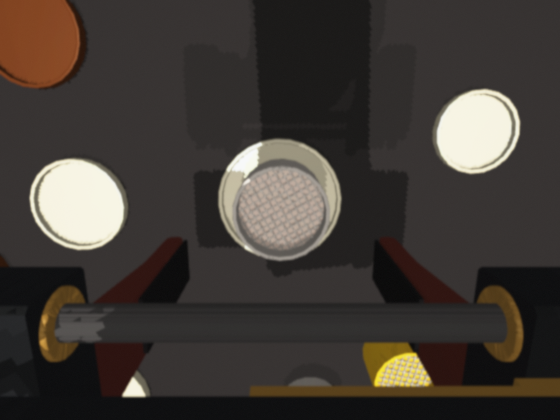

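The large sieve sits flat inside its dish, at (281,207) in the picture, about 2 mm off centre. Next is the medium sieve.

Call:
apply_moves(
  increments=[
    [[0,0,0],[-40.4,5.7,0],87.8],
    [[0,0,0],[-40.4,5.7,0],87.8],
    [[0,0,0],[-40.4,5.7,0],87.8],
    [[0,0,0],[-40.4,5.7,0],87.8],
    [[0,0,0],[-40.4,5.7,0],87.8],
    [[0,0,0],[0,0,0],87.8],
    [[0,0,0],[0,0,0],87.8],
  ],
)

```text
time_s: 9.0
ee_pos: [644.7, -219.6, 136.2]
tcp_rot: [[-0.899, 0.437, -0.003], [0.437, 0.899, 0.001], [0.003, -0.001, -1.0]]
ft_force: [-1.1, 0.2, -0.8]
opening: 0.999
finger_force: 0.0
```

```bash
python3 -c "
from h import *
f=wristcirc('s_med',29,44)
go('s_med')"
```

```text
1125 bbox mid [ 646.5 -220.3   43.9] ext [57.5 57.3  6. ]
s_med pos [ 644.5 -219.4  136.6] tool [-0.7  0.3 -0. ] rows 1 [-0.7  0.3 -0. ]
```

Call:
apply_moves(
  increments=[
    [[0,0,0],[-1,0,35],87.8],
    [[0,0,0],[0,0,40],87.8],
    [[0,0,0],[0,0,30],87.8],
    [[0,0,0],[0,0,13],87.8],
    [[0,0,0],[0,0,0],87.8],
    [[0,0,0],[0,0,0],48],
    [[0,0,0],[0,0,0],48],
    [[0,0,0],[0,0,0],48],
    [[0,0,0],[0,0,0],48],
    [[0,0,0],[0,0,0],48],
    [[0,0,0],[0,0,0],48],
  ],
  squeeze=12,
)

```text
time_s: 10.42
ee_pos: [647.3, -220.2, 20.2]
tcp_rot: [[-0.9, 0.437, 0.001], [0.437, 0.9, -0.0], [-0.001, 0.0, -1.0]]
ft_force: [-0.3, 1.5, 5.9]
opening: 0.65
finger_force: 12.0
```

Call:
apply_moves(
  increments=[
    [[0,0,0],[0,0,-20],48],
    [[0,0,0],[0,0,-35],48],
    [[0,0,0],[0,0,-35],48],
    [[0,0,0],[0,0,-10],48],
    [[0,0,0],[0,0,0],48],
  ],
)

```text
time_s: 11.05
ee_pos: [647.1, -220.1, 120.1]
tcp_rot: [[-0.9, 0.437, 0.001], [0.437, 0.9, -0.0], [-0.001, 0.0, -1.0]]
ft_force: [0.9, -0.0, -0.6]
opening: 0.651
finger_force: 12.0
```

```bash
python3 -c "
from h import *
go('d_med')"
```

```text
d_med pos [ 647.1 -220.1  120.1] tool [ 9.900e+00 -1.986e+02 -1.000e-01] rows 4 [  2.5 -49.7  -0. ]
```

Call:
apply_moves(
  increments=[
    [[0,0,0],[2.5,-49.7,0],48],
    [[0,0,0],[2.5,-49.7,0],48],
    [[0,0,0],[2.5,-49.7,0],48],
    [[0,0,0],[2.4,-49.5,0],48],
    [[0,0,0],[0,0,0],48],
    [[0,0,0],[0,0,25],48],
    [[0,0,0],[0,0,35],48],
    [[0,0,0],[0,0,20],48],
    [[0,0,0],[0,0,8],48],
    [[0,0,0],[0,0,4],48],
    [[0,0,0],[0,0,0],48],
    [[0,0,0],[0,0,0],48],
  ],
)

```text
time_s: 12.55
ee_pos: [551.9, -394.9, 28.6]
tcp_rot: [[-0.9, 0.437, 0.001], [0.437, 0.9, -0.001], [-0.002, -0.0, -1.0]]
ft_force: [-0.8, 1.2, -0.9]
opening: 0.654
finger_force: 12.0
```

Call:
apply_moves(
  increments=[
    [[0,0,0],[0,0,3.5],48],
    [[0,0,0],[0,0,0],48],
    [[0,0,0],[0,0,0],87.8],
    [[0,0,0],[0,0,0],87.8],
    [[0,0,0],[0,0,0],87.8],
    [[0,0,0],[0,0,0],87.8],
    [[0,0,0],[0,0,-20],87.8],
    [[0,0,0],[0,0,-40],87.8],
    [[0,0,0],[0,0,-40],87.8],
    [[0,0,0],[0,0,-13],87.8],
    [[0,0,0],[0,0,0],87.8],
    [[0,0,0],[0,0,0],87.8],
  ],
)

```text
time_s: 14.05
ee_pos: [550.7, -393.7, 135.7]
tcp_rot: [[-0.9, 0.436, -0.002], [0.436, 0.9, 0.001], [0.002, 0.0, -1.0]]
ft_force: [0.6, -1.1, 0.1]
opening: 1.0
finger_force: 0.0
```

```bash
python3 -c "
from h import *
f=wristcirc('d_med',29,48.5);wristcirc('d_med',44,9.5)
go('s_small')"
```

```text
1126 bbox mid [ 550.9 -393.9   48.1] ext [57.3 57.5  5.6]
1352 bbox mid [ 553.3 -395.1    9.2] ext [87.6 87.6  5.8]
s_small pos [ 550.6 -393.8  135.5] tool [7.21e+01 4.14e+02 3.00e-01] rows 9 [ 8. 46.  0.]
```

Call:
apply_moves(
  increments=[
    [[0,0,0],[8,46,0],87.8],
    [[0,0,0],[8,46,0],87.8],
    [[0,0,0],[8,46,0],87.8],
    [[0,0,0],[8,46,0],87.8],
    [[0,0,0],[8,46,0],87.8],
    [[0,0,0],[8,46,0],87.8],
    [[0,0,0],[8,46,0],87.8],
    [[0,0,0],[8,46,0],87.8],
    [[0,0,0],[8,46,0],87.8],
    [[0,0,0],[0,0,0],87.8],
    [[0,0,0],[0,0,0],87.8],
  ],
)

```text
time_s: 15.52
ee_pos: [666.7, 8.6, 136.2]
tcp_rot: [[-0.9, 0.437, -0.002], [0.437, 0.9, -0.001], [0.001, -0.002, -1.0]]
ft_force: [0.2, -0.7, -0.6]
opening: 0.999
finger_force: 0.0
```

```bash
python3 -c "
from h import *
f=wristcirc('s_small',23,44)
go('s_small')"
```

```text
868 bbox mid [667.6   9.4  43.8] ext [45.5 45.5  5.9]
s_small pos [666.7   7.5 136.5] tool [ 1.4  2.2 -0. ] rows 1 [ 1.4  2.2 -0. ]
```

Call:
apply_moves(
  increments=[
    [[0,0,0],[0,1.5,35],87.8],
    [[0,0,0],[0,0,40],87.8],
    [[0,0,0],[0,0,30],87.8],
    [[0,0,0],[0,0,13],87.8],
    [[0,0,0],[0,0,0],87.8],
    [[0,0,0],[0,0,0],36],
    [[0,0,0],[0,0,0],36],
    [[0,0,0],[0,0,0],36],
    [[0,0,0],[0,0,0],36],
    [[0,0,0],[0,0,0],36],
    [[0,0,0],[0,0,0],36],
    [[0,0,0],[0,0,0],36],
  ],
  squeeze=12,
)

```text
time_s: 17.08
ee_pos: [668.1, 10.7, 19.4]
tcp_rot: [[-0.9, 0.437, 0.0], [0.437, 0.9, 0.0], [-0.0, 0.0, -1.0]]
ft_force: [-0.3, 0.6, 3.1]
opening: 0.525
finger_force: 12.0
```

Call:
apply_moves(
  increments=[
    [[0,0,0],[0,0,-20],36],
    [[0,0,0],[0,0,-35],36],
    [[0,0,0],[0,0,-35],36],
    [[0,0,0],[0,0,-10],36],
    [[0,0,0],[0,0,0],36],
  ],
)

```text
time_s: 17.7
ee_pos: [668.2, 10.9, 119.7]
tcp_rot: [[-0.9, 0.436, 0.001], [0.436, 0.9, 0.0], [-0.001, 0.001, -1.0]]
ft_force: [0.9, 0.1, -0.3]
opening: 0.523
finger_force: 12.0
```

```bash
python3 -c "
from h import *
go('d_small')"
```

```text
d_small pos [668.2  10.9 119.7] tool [ 1.188e+02 -4.109e+02 -4.000e-01] rows 9 [ 13.2 -45.7  -0. ]
```

Call:
apply_moves(
  increments=[
    [[0,0,0],[13.2,-45.7,0],36],
    [[0,0,0],[13.2,-45.7,0],36],
    [[0,0,0],[13.2,-45.7,0],36],
    [[0,0,0],[13.2,-45.7,0],36],
    [[0,0,0],[13.2,-45.7,0],36],
    [[0,0,0],[13.2,-45.7,0],36],
    [[0,0,0],[13.2,-45.7,0],36],
    [[0,0,0],[13.2,-45.7,0],36],
    [[0,0,0],[13.2,-45.3,0],36],
    [[0,0,0],[0,0,0],36],
    [[0,0,0],[0,0,0],36],
  ],
)

```text
time_s: 19.08
ee_pos: [381.6, -306.2, 118.3]
tcp_rot: [[-0.9, 0.436, -0.001], [0.436, 0.9, 0.001], [0.002, 0.0, -1.0]]
ft_force: [-0.3, -0.4, -0.3]
opening: 0.52
finger_force: 12.0
```

Call:
apply_moves(
  increments=[
    [[0,0,0],[0,0,30],36],
    [[0,0,0],[0,0,35],36],
    [[0,0,0],[0,0,17],36],
    [[0,0,0],[0,0,8],36],
    [[0,0,0],[0,0,2],36],
    [[0,0,0],[0,0,0],36],
    [[0,0,0],[0,0,0],36],
  ],
)

```text
time_s: 19.95
ee_pos: [382.2, -307.4, 27.8]
tcp_rot: [[-0.9, 0.437, 0.001], [0.437, 0.9, -0.001], [-0.001, 0.0, -1.0]]
ft_force: [0.5, 0.2, -0.2]
opening: 0.523
finger_force: 12.0
```

Call:
apply_moves(
  increments=[
    [[0,0,0],[0,0,3.8],36],
    [[0,0,0],[0,0,0],36],
    [[0,0,0],[0,0,0],87.8],
    [[0,0,0],[0,0,0],87.8],
    [[0,0,0],[0,0,0],87.8],
    [[0,0,0],[0,0,0],87.8],
    [[0,0,0],[0,0,-20],87.8],
    [[0,0,0],[0,0,-40],87.8],
    [[0,0,0],[0,0,-40],87.8],
    [[0,0,0],[0,0,-13],87.8],
    [[0,0,0],[0,0,0],87.8],
    [[0,0,0],[0,0,0],87.8],
  ],
)

```text
time_s: 21.45
ee_pos: [381.0, -306.5, 135.1]
tcp_rot: [[-0.9, 0.436, -0.002], [0.436, 0.9, 0.001], [0.002, 0.0, -1.0]]
ft_force: [-0.2, 0.5, 0.0]
opening: 1.0
finger_force: 0.0
```

```bash
python3 -c "
from h import *
f=wristcirc('d_small',23,48.5);wristcirc('d_small',38,9.5)
go('s_tiny')"
```

```text
877 bbox mid [ 382.1 -306.8   48.2] ext [45.4 45.5  5.6]
1128 bbox mid [ 382.4 -308.2    9.3] ext [75.5 75.2  5.8]
s_tiny pos [ 380.9 -306.6  135.1] tool [ -7.9 572.   -0. ] rows 12 [-0.7 47.7 -0. ]
```

Call:
apply_moves(
  increments=[
    [[0,0,0],[-0.7,47.7,0],87.8],
    [[0,0,0],[-0.7,47.7,0],87.8],
    [[0,0,0],[-0.7,47.7,0],87.8],
    [[0,0,0],[-0.7,47.7,0],87.8],
    [[0,0,0],[-0.7,47.7,0],87.8],
    [[0,0,0],[-0.7,47.7,0],87.8],
    [[0,0,0],[-0.7,47.7,0],87.8],
    [[0,0,0],[-0.7,47.7,0],87.8],
    [[0,0,0],[-0.7,47.7,0],87.8],
    [[0,0,0],[-0.7,47.7,0],87.8],
    [[0,0,0],[-0.7,47.7,0],87.8],
    [[0,0,0],[-0.7,47.3,0],87.8],
  ],
)

```text
time_s: 23.05
ee_pos: [639.0, 205.1, 134.8]
tcp_rot: [[-0.9, 0.437, -0.002], [0.437, 0.9, -0.001], [0.001, -0.002, -1.0]]
ft_force: [0.7, 0.1, -1.0]
opening: 0.998
finger_force: 0.0
```

Call:
apply_moves(
  increments=[
    [[0,0,0],[0,0,0],87.8],
    [[0,0,0],[0,0,0],87.8],
  ],
)

```text
time_s: 23.3
ee_pos: [638.3, 202.8, 135.0]
tcp_rot: [[-0.899, 0.437, -0.002], [0.437, 0.899, -0.002], [0.001, -0.002, -1.0]]
ft_force: [0.7, -0.6, 0.9]
opening: 1.003
finger_force: 0.0
```

```bash
python3 -c "
from h import *
f=wristcirc('s_tiny',17,44)
go('s_tiny')"
```

```text
627 bbox mid [639.  204.3  44. ] ext [33.2 33.6  5.8]
s_tiny pos [638.4 202.1 135.4] tool [ 1.7  2.  -0. ] rows 1 [ 1.7  2.  -0. ]
```

Call:
apply_moves(
  increments=[
    [[0,0,0],[0,1.5,35],87.8],
    [[0,0,0],[0,0,40],87.8],
    [[0,0,0],[0,0,30],87.8],
    [[0,0,0],[0,0,11],87.8],
    [[0,0,0],[0,0,0],60],
    [[0,0,0],[0,0,0],24],
    [[0,0,0],[0,0,0],24],
    [[0,0,0],[0,0,0],24],
    [[0,0,0],[0,0,0],24],
    [[0,0,0],[0,0,0],24],
    [[0,0,0],[0,0,0],24],
    [[0,0,0],[0,0,0],24],
  ],
  squeeze=12,
)

```text
time_s: 24.85
ee_pos: [639.7, 205.3, 20.5]
tcp_rot: [[-0.9, 0.437, -0.0], [0.437, 0.9, 0.0], [0.0, 0.0, -1.0]]
ft_force: [-1.3, -0.1, 2.1]
opening: 0.372
finger_force: 12.0
```

Call:
apply_moves(
  increments=[
    [[0,0,0],[0,0,-20],24],
    [[0,0,0],[0,0,-35],24],
    [[0,0,0],[0,0,-35],24],
    [[0,0,0],[0,0,-10],24],
    [[0,0,0],[0,0,0],24],
  ],
)

```text
time_s: 25.48
ee_pos: [639.9, 205.4, 121.1]
tcp_rot: [[-0.9, 0.437, 0.001], [0.437, 0.9, 0.001], [-0.001, 0.001, -1.0]]
ft_force: [-1.0, -0.2, -0.4]
opening: 0.377
finger_force: 12.0
```

```bash
python3 -c "
from h import *
go('d_tiny')"
```

```text
d_tiny pos [639.9 205.4 121.1] tool [  66.2 -255.1   -0.4] rows 6 [ 11.  -42.5  -0.1]
```

Call:
apply_moves(
  increments=[
    [[0,0,0],[11,-42.5,0],24],
    [[0,0,0],[11,-42.5,0],24],
    [[0,0,0],[11,-42.5,0],24],
    [[0,0,0],[11,-42.5,0],24],
    [[0,0,0],[11,-42.5,0],24],
    [[0,0,0],[11,-42.5,0],24],
    [[0,0,0],[0,0,0],24],
    [[0,0,0],[0,0,0],24],
  ],
)

```text
time_s: 26.48
ee_pos: [468.9, 5.1, 119.8]
tcp_rot: [[-0.9, 0.436, -0.001], [0.436, 0.9, 0.0], [0.001, -0.0, -1.0]]
ft_force: [-0.2, -0.1, -0.8]
opening: 0.373
finger_force: 12.0
```

Call:
apply_moves(
  increments=[
    [[0,0,0],[0,0,30],24],
    [[0,0,0],[0,0,35],24],
    [[0,0,0],[0,0,17],24],
    [[0,0,0],[0,0,8],24],
    [[0,0,0],[0,0,2],24],
    [[0,0,0],[0,0,0],24],
    [[0,0,0],[0,0,0],24],
  ],
)

```text
time_s: 27.35
ee_pos: [469.5, 4.8, 28.9]
tcp_rot: [[-0.9, 0.437, 0.001], [0.437, 0.9, 0.0], [-0.001, 0.001, -1.0]]
ft_force: [0.3, 0.1, -0.9]
opening: 0.376
finger_force: 12.0
```

Target height is about 24.8, so I go down 3.8, release, lift, and check everything from above.

Call:
apply_moves(
  increments=[
    [[0,0,0],[0,0,3.8],24],
    [[0,0,0],[0,0,0],24],
    [[0,0,0],[0,0,0],70],
    [[0,0,0],[0,0,0],70],
    [[0,0,0],[0,0,0],70],
    [[0,0,0],[0,0,0],70],
    [[0,0,0],[0,0,-20],70],
    [[0,0,0],[0,0,-40],70],
    [[0,0,0],[0,0,-40],70],
    [[0,0,0],[0,0,-20],70],
    [[0,0,0],[0,0,0],70],
    [[0,0,0],[0,0,0],70],
  ],
)

```text
time_s: 28.85
ee_pos: [468.3, 4.6, 143.7]
tcp_rot: [[-0.9, 0.436, -0.001], [0.436, 0.9, -0.0], [0.001, -0.001, -1.0]]
ft_force: [0.7, -0.1, -0.7]
opening: 0.798
finger_force: 0.0
```

```bash
python3 -c "
from h import *
f=wristcirc('d_tiny',17,48.5);wristcirc('d_tiny',32,9.5)
f=env.grab_frame('side');save(f,'end')
"
```

```text
593 bbox mid [469.    5.   48.2] ext [33.4 33.3  5.3]
909 bbox mid [469.2   4.8   9.4] ext [63.2 63.1  6. ]
```

View pics/end.png

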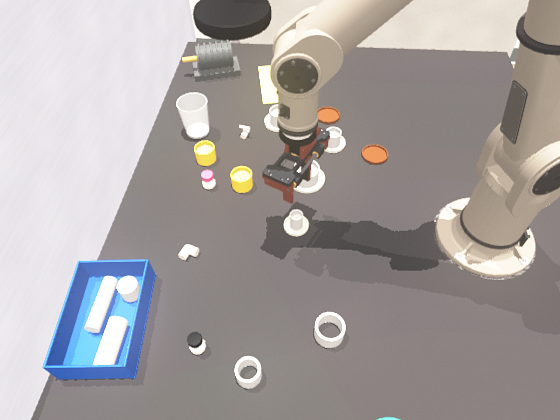

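The final view shows all four sieves standing in their dishes, at (278,117), (334,138), (312,175) and (296,220). The couplings at (249,372) and (330,330) have not moved, and the gripper is clear.

```bash
python3 -c "
from h import *
print(env.hand_in())"
```

```text
the job is handed in; nothing more can be done
None
```

All four sieves stand upright in their own dishes, each measured within about 3 mm of its dish centre; the couplings were left in place, and the job was handed in at about 29 s of the 96 s allowed (the hand-in call returned no verdict).

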